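# Scrap the short dowel, then draw the sprung length gauge out to its mark and hold it

## Robot

A 7-joint arm with a two-finger parallel gripper is mounted at the origin on the work surface. World frame = base frame: x ahead of the robot, y to its left, z up, the work surface at z = 0. Lengths are in m, angles in rad, forces in N, time in s.
With the tool pointing down it reaches from about 0.425 to 0.8 m from the base axis. Payload 8.3 kg.
Tool frame: the origin (TCP) lies at the very end of the fingers, on their centre line; the grasp point (between the pads) lies 19 mm behind it; z points along the fingers, y is the direction in which the jaws open and shut (so a half turn about z gives the same grasp; the last joint's range is limited). The gripper opens to 85 mm and grips with 20 to 120 N. Pads are 22 mm wide; open, the fingers measure 114 mm over their backs; the gripper's body (76 mm by 85 mm) begins 54 mm behind the grasp point. The pads swing forward as they close: fully open they stand 13 mm farther back than shut.
Start: joints at [-1.401, 0.383, 0.016, 1.37, -0.006, 1.388, -0.046], TCP at [0.144, 0.608, 0.231] pointing down, gripper open.
Joint ranges: [-2.95, 2.95], [-0.25, 2.06], [-1.52, 1.56], [0.18, 2.33], [-1.44, 4.58], [0.02, 2.06], [-3.01, 3.01]. Speed limits (rad/s): [2.39, 2.39, 3.01, 3.01, 3.14, 3.14, 3.14].

## Interface

Orientations are given as a rotation vector (axis times angle).
In Python, from plant import read_state, snapshot, hand_in gives the robot as it stands. The module is installed in compiled form; this text tells all that it offers.
- The arm moves only by the tool jog_arm, never from a script. Its argument "increments" is a list that holds one entry, the list of rows, each a list of 7 numbers: the opening, from -1 (shut) to 1 (fully open), then the shift along the tool's x, y, z in mm, then the turn, a rotation vector about the tool's x, y, z in degrees. A call has 1 to 12 rows; each row shifts and turns the commanded pose from where the row before left it, along the tool's axes as they then stand; what a row does not reach is not made up. A row lasts 1/8 s, in which the tool goes at most 62.5 mm and 10.7 degrees, less where a joint would pass 70% of its speed; a pose out of reach is approached as far as the arm can. A call with a gripper value outside its range is refused whole. The fingers move at their own pace and stop on an object; "newtons" is the grip in N (left out, the last holds). Time passes only in rows, so rows that do not move let the fingers close. It gives the time, the measured TCP pose, the force and the opening at its end, in the units of the state.
- read_state(): the state, without advancing time (a new reading comes with each control period).
- snapshot(name): name is "scene" or "side" or "wrist"; returns a dict with "img" (480x640x3 uint8, red, green, blue), "vfov" (degrees; the focal length in pixels is half the picture's height over the tangent of half this angle, whatever the lens; pixels are square), "cx", "cy" (the principal point, pixels), "xyz" and "attitude" of the camera in the world; the wrist camera has in their place "hand_eye" (4x4, takes a point from camera to tool coordinates, whose origin is the TCP and whose axes are the flange's). Camera axes: x right, y down, z forward; pixel columns grow to the right and rows downward; lengths in m; the calibration is good to about 2 mm. The wrist camera is an equidistant fisheye: a pixel r from the principal point sees the ray r / f radians off the axis. A picture is of the moment at which its call begins: read the wrist's pose just before it. There is no depth.
- hand_in(): hands the job in, once; it reports no verdict.
The state is a dict: "time_s": time; "joint_positions": joint angles; "qd": joint speeds; "joint_torque": joint torques, N m; "ee_pos": TCP position; "tcp_rot": TCP orientation; "contact_force": force on the tool from outside, world axes, zero at the start; "torque": the same for the moment, N m; "opening": finger opening in m.
Only numpy, scipy, OpenCV 4.12 (cv2) and the standard library are available. Lean on these libraries where they do the work, as an engineer would, in place of code of your own. Each camera call takes 0.05 s, during which the arm holds its last target. There are 200 camera calls.

## Task

One of the four dowels standing in the die plate is too short: lift it out and put it in the scrap pan. Then pull the sprung gauge's rod out by its upright post until its pointer is in line with the length mark, and finish while still gripping the post and holding it there, so that the fitter can check the good dowels in the gauge. Leave the good dowels, the mark and everything else on the bench where they are.

Things in the scene. Friction and masses are not known exactly. Their poses are not given: they have to be found in the camera images.
- short_pin_center (a point): centre (half-way up) of the short dowel: upright steel cylinder 16 mm in diameter, 52 mm long (20 less than the others), about 80 g, z along it. Stands loose in a blind hole (18 mm wide, 10 deep) of the die plate, 42 mm showing. This point is 16 mm above the plate's top: grip 6 to 12 mm above it so that fingertips clear the plate; lift straight up.
- pin_a_center (a point): centre (half-way up) of a good dowel: same steel, 16 mm in diameter, 72 mm long, standing in another hole of the die plate, 62 mm showing. It stays.
- pin_b_center (a point): centre (half-way up) of a good dowel: same steel, 16 mm in diameter, 72 mm long, standing in another hole of the die plate, 62 mm showing. It stays.
- pin_c_center (a point): centre (half-way up) of a good dowel: same steel, 16 mm in diameter, 72 mm long, standing in another hole of the die plate, 62 mm showing. It stays.
- die_plate: fixed steel plate 140 x 140 x 30 mm; origin under its centre, z up, x and y along its edges. Four holes at x, y = +-35 mm; one dowel in each, in any order.
- scrap_pan: fixed open aluminium pan, outside 130 mm (own x) x 100 mm (own y) x 40 mm tall, walls and floor 3 mm; origin under its centre. Empty at the start.
- gauge: fixed sprung length gauge: grey base 300 mm (own x) x 60 mm (own y) x 12 mm thick, origin under its centre. A horizontal steel tube 26 mm in diameter (top 58 mm above the bench) lies along own x from +30 to +150 mm (with a nose to +18 mm); the rod telescopes out of it along own -x.
- pull_rod (a joint): how far the rod is out, m: 0 = drawn in by its spring (start), 0.11 = end of travel. The spring pulls back with about 3 N at 0, plus 0.8 N for each further 10 mm; the rod springs home if let go.
- pull_grip (a point): grip point on the rod's upright pull post: steel, 18 mm in diameter, from 35 to 110 mm above the bench; this point is on its axis, 88 mm above the bench. The rod (10 mm thick, axis 45 mm up) runs from the post to the tube. With the rod in, 24 mm are free between post and tube nose; above 58 mm over the bench all is clear round the post.
- pointer_tip (a point): tip of the thin brass pointer (3 mm wide) that sticks out 26 mm from the post's axis to own +y of the gauge, 52 mm above the bench; it moves with the rod.
- mark_tip (a point): length mark: edge of a 3 mm thick upright brass fin on a clamped marker beside the rod, top 54 mm up; this point is 52 mm up, in the fin's mid-plane, 30 mm to own +y of the rod axis. It is 45 to 85 mm out (gauge's own -x) from the pointer's starting place. The pointer passes the fin 4 mm to its side; the rod is at length when pointer and fin are in line across the rod. Axes as the gauge's.
- parallel_block: bystander, loose: steel parallel block 50 x 25 x 30 mm; origin at its underside or lying axis
- guide_bush: bystander, loose: steel guide bush (ring), 44 across, 30 mm tall; origin at its underside or lying axis
- wrench: bystander, loose: open wrench lying flat, about 180 mm long; origin at its underside or lying axis
- wire_brush: bystander, loose: brush with a wooden handle lying flat; origin at its underside or lying axis
- bottle: bystander, loose: clear drinks bottle with a red cap, 60 across, 190 mm tall; origin at its underside or lying axis
- angle_bracket: bystander, loose: steel angle bracket, foot 60 x 30, 44 mm tall; origin at its underside or lying axis

How it is judged:
On the way, in this order (a step that is already met when the one before it is completed fails the run):
1. the short dowel is in the scrap pan, let go (x of short_pin_center in the frame of scrap_pan between -0.062 and 0.062 m and y of short_pin_center in the frame of scrap_pan between -0.047 and 0.047 m and z of short_pin_center in the frame of scrap_pan below 0.04 m and contact force between short_pin and the fingers below 0.1 N), for 0.2 s.
2. the rod is held with its pointer in line with the mark (x of pointer_tip in the frame of mark_tip between -0.004 and 0.004 m and velocity of joint pull_rod between -0.01 and 0.01 m/s and contact force between pull_rod and the fingers above 2 N), for 0.3 s.
At the end, for the whole second after the job is handed in: the short dowel is inside the scrap pan (its centre within the walls and below the rim) and not touched by the fingers; the gauge's pointer is within 4 mm of the mark along the rod and still, and the fingers are holding the rod's post (more than 2 N) (all of step 1 and all of step 2); the arm keeps its last pose, push and grip.
It fails at once if a good dowel moved by more than 12 mm (distance of any of pin_a_center, pin_b_center, pin_c_center from where it was at the start of the episode above 0.012 m).
It fails at once if the length mark shifted by more than 4 mm (distance of mark_tip from where it was at the start of the episode above 0.004 m).
It fails at once if a bystander moved by more than 25 mm (distance of any of parallel_block, guide_bush, wrench, wire_brush, bottle, angle_bracket from where it was at the start of the episode above 0.025 m).
It also fails if it takes over 48 s, if anything falls off the work surface, if the arm or the gripper's body presses on something with over 40 N, if the wrist force passes 120 N, or if a joint passes its speed limit or range.

## Working session

There is one attempt and no reset: what is moved stays moved. The work goes in short steps, Python scripts to look and compute and a tool call to move; the robot and the scene stay as the last step left them, time stands still between calls to the robot, and variables do not carry over. Pictures are saved under pics/ and viewed, about 8 in all and at most 12, crops included, and the job is handed in when it is done.

Besides the shell and the picture viewer there is one more tool, called by a JSON object that holds its "name" and its "arguments", one argument or row to a line. jog_arm: Moves the arm, as the interface text tells. Its arguments: {"type":"object","properties":{"increments":{"type":"array","items":{"type":"array","items":{"type":"array","items":{"type":"number"}}}},"newtons":{"type":"number"}},"required":["increments"]}

```bash
mkdir -p pics; cat > h.py <<'E'
import numpy as np, cv2
from scipy.spatial.transform import Rotation as R
from plant import read_state, snapshot, hand_in
def rot(a):
    a=np.array(a,float)
    return a if a.shape==(3,3) else R.from_rotvec(a).as_matrix()
def snap(name,fn):
    st=read_state(); s=snapshot(name); cv2.imwrite('pics/%s.png'%fn,s['img'][:,:,::-1])
    f=s['img'].shape[0]/2/np.tan(np.radians(s['vfov'])/2)
    if name=='wrist':
        T=np.eye(4);T[:3,:3]=rot(st['tcp_rot']);T[:3,3]=st['ee_pos'];T=T@np.array(s['hand_eye'])
    else:
        T=np.eye(4);T[:3,:3]=rot(s['attitude']);T[:3,3]=s['xyz']
    c=dict(T=T,f=f,cx=s['cx'],cy=s['cy'],fish=name=='wrist')
    np.save('pics/%s.npy'%fn,c,allow_pickle=True); return s['img'],c
def load(fn): return np.load('pics/%s.npy'%fn,allow_pickle=True).item()
def ray(c,u,v):
    x,y=(u-c['cx'])/c['f'],(v-c['cy'])/c['f']
    if c['fish']:
        r=np.hypot(x,y)+1e-12; d=np.array([x/r*np.sin(r),y/r*np.sin(r),np.cos(r)])
    else: d=np.array([x,y,1.])
    return c['T'][:3,3],c['T'][:3,:3]@d
def onz(c,u,v,z):
    o,d=ray(c,u,v); return o+d*(z-o[2])/d[2]
def proj(c,p):
    q=c['T'][:3,:3].T@(np.array(p)-c['T'][:3,3])
    if c['fish']:
        r=np.hypot(q[0],q[1]);t=np.arctan2(r,q[2]); return c['cx']+c['f']*t*q[0]/r,c['cy']+c['f']*t*q[1]/r
    return c['cx']+c['f']*q[0]/q[2],c['cy']+c['f']*q[1]/q[2]
E
python3 - <<'E'
from h import *
for n in('scene','side','wrist'):
    i,c=snap(n,n+'0'); print(n,i.shape,c['f'],c['cx'],c['cy'],c['T'].round(3).tolist())
print(read_state())
E
```

```text
scene (480, 640, 3) 437.6793573803426 308.81278075671315 237.22990912649857 [[-0.639, 0.62, -0.455, 1.074], [0.769, 0.528, -0.361, 0.414], [0.017, -0.581, -0.814, 1.008], [0.0, 0.0, 0.0, 1.0]]
side (480, 640, 3) 591.9783860540708 317.1021007217478 225.65623466905947 [[0.803, -0.337, 0.492, -0.126], [-0.596, -0.455, 0.661, -0.931], [0.001, -0.824, -0.566, 0.868], [0.0, 0.0, 0.0, 1.0]]
wrist (480, 640, 3) 371.64829954431775 319.9176480251497 242.94461893544187 [[0.231, 0.927, 0.295, 0.068], [0.973, -0.219, -0.072, 0.625], [-0.002, 0.303, -0.953, 0.373], [0.0, 0.0, 0.0, 1.0]]
{'time_s': 0.15, 'joint_positions': array([-1.40091523,  0.38408852,  0.0163911 ,  1.37088781, -0.00630548,
        1.38818765, -0.04645787]), 'qd': array([-1.33709209e-04, -2.33608071e-03,  8.62084757e-05, -1.48298304e-03,
       -8.00604035e-04,  1.55572599e-04, -3.62968066e-04]), 'joint_torque': array([ 2.95975085e-03, -6.28153539e+01,  8.45893957e-01, -3.72169411e+01,
        1.65511854e-02,  1.09002084e-02,  6.08266487e-05]), 'ee_pos': array([0.14405739, 0.60778428, 0.23049287]), 'tcp_rot': array([-3.64666232e-01, -3.12019097e+00,  2.37718580e-03]), 'contact_force': array([-0.02149895,  0.31961418, -0.10901996]), 'torque': array([-0.04448567, -0.027573  ,  0.0347233 ]), 'opening': 0.08554562215448946}
```

View pics/scene0.png

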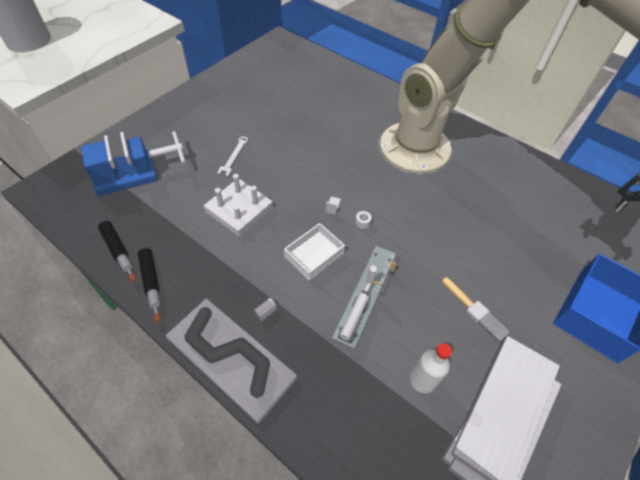

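View pics/side0.png

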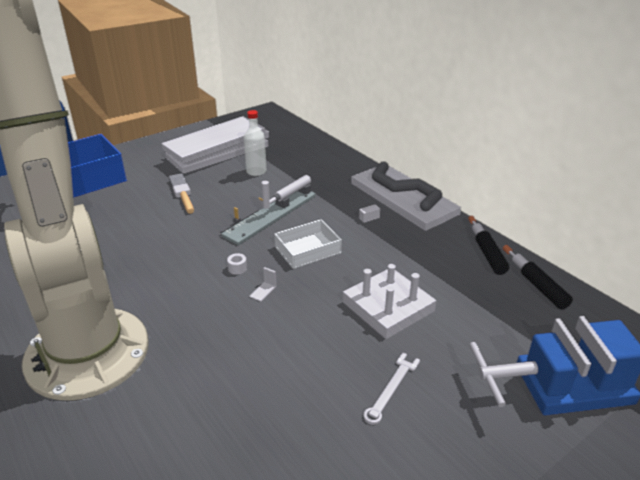

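The scene view shows the die plate around (239,205), with the short dowel nearest the camera at about (238,211). The pan is at (315,250) and the gauge runs from (350,330) to (385,255). I'll enlarge these areas to get accurate pixels.

```bash
python3 - <<'E'
from h import *
a=cv2.imread('pics/scene0.png');b=cv2.imread('pics/side0.png')
z=lambda i,x,y,w,h,k:cv2.resize(i[y:y+h,x:x+w],None,fx=k,fy=k,interpolation=cv2.INTER_CUBIC)
top=np.hstack([z(a,195,165,100,75,4),z(b,335,255,100,75,4)])
bot=np.hstack([z(a,280,215,133,100,3)[:300,:399],z(b,215,165,133,100,3)[:300,:399]])
bot=cv2.copyMakeBorder(bot,0,0,0,2,cv2.BORDER_CONSTANT)
cv2.imwrite('pics/crop1.png',np.vstack([top,bot]))
E
```

```text
(no output)
```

View pics/crop1.png

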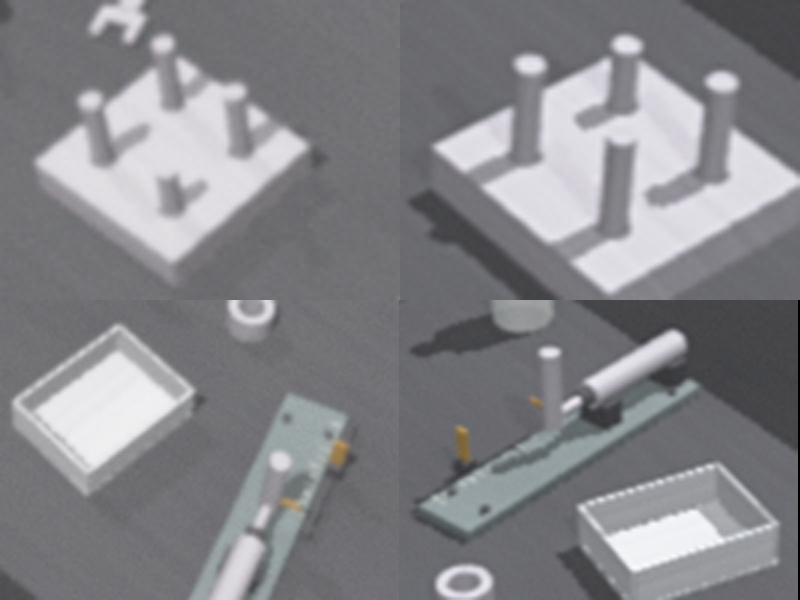

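```bash
python3 - <<'E'
from h import *
S=load('scene0');D=load('side0')
def g(c,x,y,k,ox,oy,X,Y,z): 
    return (onz(c,(x-X+.5)/k-.5+ox,(y-Y+.5)/k-.5+oy,z)[:2]*1000).round(1).tolist()
A=lambda x,y,z:g(S,x,y,4,195,165,0,0,z); B=lambda x,y,z:g(D,x,y,4,335,255,400,0,z)
C=lambda x,y,z:g(S,x,y,3,280,215,0,300,z); E=lambda x,y,z:g(D,x,y,3,215,165,399,300,z)
print('short',A(169,178,.072),B(627,45,.072))
print('good',[A(*p,.092) for p in((92,100),(163,44),(235,90))],[B(*p,.092) for p in((530,64),(620,137),(722,82))])
print('plate',[A(*p,.03) for p in((37,165),(163,62),(308,148),(173,264))],[B(*p,.03) for p in((433,150),(800,183),(610,293))])
print('pan',[C(*p,.04) for p in((15,407),(119,327),(193,392),(88,475))],[E(*p,.04) for p in((579,508),(718,466),(777,524),(632,571))])
print('post',C(280,460,.11),E(550,353,.11))
print('fin',C(341,446,.054),E(463,430,.054),'ptr',C(301,508,.052),E(535,401,.052))
print('base',C(292,395,.012),C(348,413,.012),E(418,510,.012),E(468,537,.012),E(697,385,.012))
E
```

```text
short [605.6, -211.8] [602.6, -220.1]
good [[600.9, -288.4], [531.5, -289.0], [529.9, -219.7]] [[532.8, -219.7], [531.2, -290.8], [602.9, -289.9]]
plate [[637.5, -320.4], [507.9, -323.3], [499.3, -183.2], [637.0, -183.3]] [[495.7, -187.8], [635.0, -323.8], [499.0, -325.1]]
pan [[607.2, -36.7], [478.1, -22.4], [492.0, 74.0], [619.2, 57.3]] [[488.9, 68.4], [615.5, 50.3], [603.7, -43.8], [475.7, -25.9]]
post [541.7, 191.7] [541.3, 188.0]
fin [462.9, 209.9] [462.2, 205.5] ptr [534.6, 217.6] [537.6, 211.6]
base [418.7, 135.8] [402.0, 186.2] [400.4, 179.4] [414.6, 121.7] [705.6, 202.4]
```

Positions found: short dowel at about (603,-217) mm, pan centre (548,15), post (541,190), and the gauge's own x axis at about 15.4°. First the arm swings over the middle of the bench.

{"name": "jog_arm", "arguments": {
  "increments": [
    [[1, -44, -33, 0, 0, 0, 0], [1, -44, -33, 0, 0, 0, 0], [1, -44, -33, 0, 0, 0, 0], [1, -44, -33, 0, 0, 0, 0], [1, -44, -33, 0, 0, 0, 0], [1, -44, -33, 0, 0, 0, 0], [1, -44, -33, 0, 0, 0, 0], [1, -44, -33, 0, 0, 0, 0], [1, -44, -33, 0, 0, 0, 0], [1, -44, -33, 0, 0, 0, 0], [1, -44, -33, 0, 0, 0, 0], [1, -44, -33, 0, 0, 0, 0]]
  ]
}}

```text
time_s: 1.65
ee_pos: [0.5674, 0.0998, 0.2312]
tcp_rot: [-0.364, -3.12, -0.0]
contact_force: [0.9, 0.8, -0.2]
opening: 0.0854
```

{"name": "jog_arm", "arguments": {
  "increments": [
    [[0.2, 0, 0, 0, 0, 0, 10], [0.2, 0, 0, 0, 0, 0, 10], [0.2, 0, 0, 0, 0, 0, 10], [0.2, 0, 0, 0, 0, 0, 10], [0.2, 0, 0, 0, 0, 0, 10], [0.2, 0, 0, 0, 0, 0, 10], [0.2, 0, 0, 0, 0, 0, 10], [0.2, 0, 0, 0, 0, 0, 10], [0.2, 0, 0, 0, 0, 0, 10], [0.2, 0, 0, 0, 0, 0, 10], [0.2, 0, 0, 0, 0, 0, 10], [0.2, 0, 0, 0, 0, 0, 10]]
  ]
}}

```text
time_s: 3.15
ee_pos: [0.5663, 0.1011, 0.231]
tcp_rot: [-2.888, -1.236, 0.001]
contact_force: [-1.0, -0.1, 0.2]
opening: 0.0514
```

```bash
cat >> h.py <<'E'
def delta(x,y,z,az):
    """shift (mm) in current tool axes to world x,y,z (mm), then turn (deg) to tool down with tool y at azimuth az"""
    st=read_state();M=rot(st['tcp_rot']); d=M.T@(np.array([x,y,z])-1000*np.array(st['ee_pos']))
    a=np.radians(az); Y=np.array([np.cos(a),np.sin(a),0]);Z=np.array([0,0,-1.]);T=np.c_[np.cross(Y,Z),Y,Z]
    print('t',round(st['time_s'],2),'pos',(1000*np.array(st['ee_pos'])).round(1),'yaz',np.degrees(np.arctan2(M[1,1],M[0,1])).round(1),
     'F',np.round(st['contact_force'],1),'open',round(st['opening']*1000,1),'shift',d.round(1),'turn',np.degrees(R.from_matrix(M.T@T).as_rotvec()).round(1))
E
python3 -c "
from h import *
delta(603,-217,231,-45);print(read_state()['joint_positions'].round(2))"
```

```text
t 3.15 pos [566.3 101.1 231. ] yaz -43.7 F [-1.  -0.1  0.2] open 51.4 shift [-204.8  246.1   -0. ] turn [-0.   0.   1.3]
[-0.85  0.34  0.8   1.54 -0.25  1.37 -0.79]
```

{"name": "jog_arm", "arguments": {
  "increments": [
    [[0.2, -34, 41, 0, 0, 0, 1.3], [0.2, -34, 41, 0, 0, 0, 0], [0.2, -34, 41, 0, 0, 0, 0], [0.2, -34, 41, 0, 0, 0, 0], [0.2, -34, 41, 0, 0, 0, 0], [0.2, -34, 41, 0, 0, 0, 0], [0.2, 0, 0, 0, 0, 0, 0], [0.2, 0, 0, 0, 0, 0, 0]]
  ]
}}

```text
time_s: 4.15
ee_pos: [0.5994, -0.2166, 0.2308]
tcp_rot: [-2.898, -1.211, 0.001]
contact_force: [0.9, 0.8, -1.1]
opening: 0.0512
```

```bash
python3 -c "
from h import *
snap('wrist','w1');delta(603,-217,231,-45);print(read_state()['joint_positions'].round(2))
c=load('w1')
print(proj(c,(.603,-.217,.072)),proj(c,(.53,-.22,.092)),proj(c,(.6025,-.29,.092)))"
```

```text
t 4.2 pos [ 599.8 -215.4  230.9] yaz -44.5 F [-0.2  0.2 -0.4] open 51.0 shift [ 1.1  3.4 -0.1] turn [-0.1 -0.   0.5]
[-0.26  0.51  0.85  1.36 -0.38  1.43 -0.21]
(np.float64(323.3201485226546), np.float64(218.77088057179105)) (np.float64(263.7387573160422), np.float64(286.9400334674242)) (np.float64(384.16230892417286), np.float64(285.6298036499945))
```

View pics/w1.png

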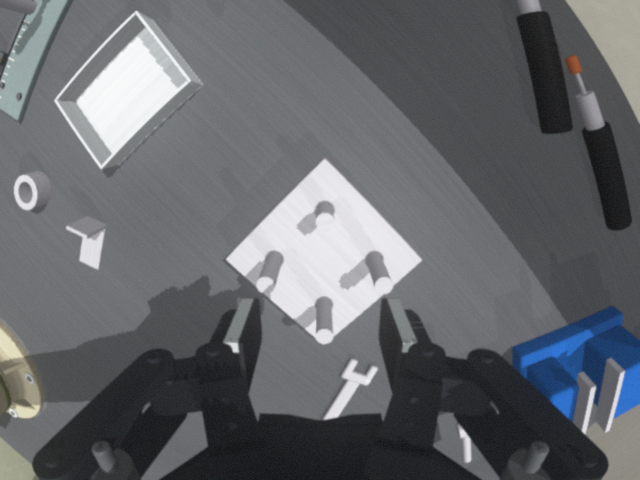

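The wrist view shows the short dowel's top at (325,217), against a predicted (323,219). The good dowels at (266,284) and (384,285) also match, so I can go straight down.

{"name": "jog_arm", "arguments": {
  "increments": [
    [[0.2, 1, 3, 35, 0, 0, 0.5], [0.2, 0, 0, 40, 0, 0, 0], [0.2, 0, 0, 40, 0, 0, 0], [0.2, 0, 0, 30, 0, 0, 0], [0.2, 0, 0, 20, 0, 0, 0], [0.2, 0, 0, 20, 0, 0, 0], [0.2, 0, 0, 0, 0, 0, 0], [0.2, 0, 0, 0, 0, 0, 0]]
  ]
}}

```text
time_s: 5.2
ee_pos: [0.6029, -0.2185, 0.0473]
tcp_rot: [2.903, 1.199, 0.001]
contact_force: [-1.1, -0.7, 0.3]
opening: 0.0511
```

```bash
python3 -c "
from h import *
snap('wrist','w2');delta(603,-217,46,-45)
print(proj(load('w2'),(.603,-.217,.072)))"
```

```text
t 5.25 pos [ 603.  -218.7   47.5] yaz -45.1 F [ 0.4 -0.1 -0.1] open 51.1 shift [ 1.2 -1.2  1.5] turn [ 0.1 -0.  -0.1]
(np.float64(316.55877680402284), np.float64(341.81845294845965))
```

View pics/w2.png

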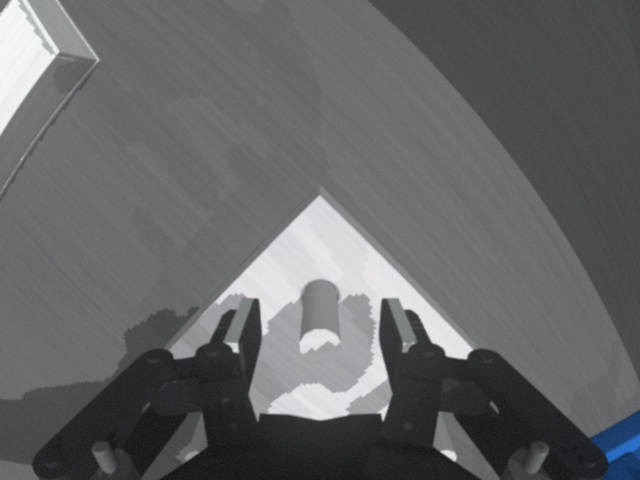

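The dowel's top is at (320,341), central between the pads. Now I close and lift.

{"name": "jog_arm", "arguments": {
  "increments": [
    [[-1, 1, 0, 1, 0, 0, 0], [-1, 0, 0, 0, 0, 0, 0], [-1, 0, 0, 0, 0, 0, 0], [-1, 0, 0, 0, 0, 0, 0], [-1, 0, 0, 0, 0, 0, 0], [-1, 0, 0, -4, 0, 0, 0], [-1, 0, 0, -15, 0, 0, 0], [-1, 0, 0, -30, 0, 0, 0], [-1, 0, 0, -40, 0, 0, 0], [-1, 0, 0, -40, 0, 0, 0], [-1, 0, 0, 0, 0, 0, 0], [-1, 0, 0, 0, 0, 0, 0]]
  ],
  "newtons": 40
}}

```text
time_s: 6.75
ee_pos: [0.6027, -0.2174, 0.1742]
tcp_rot: [-2.903, -1.199, 0.0]
contact_force: [-0.2, -0.5, -1.3]
opening: 0.0147
```

```bash
python3 -c "
from h import *
delta(548,14,176,-7.5)"
```

```text
t 6.75 pos [ 602.7 -217.4  174.2] yaz -45.1 F [-0.2 -0.5 -1.3] open 14.7 shift [ 124.4 -202.6   -1.7] turn [ -0.   -0.  -37.6]
```

{"name": "jog_arm", "arguments": {
  "increments": [
    [[-1, 21, -34, 0, 0, 0, 0], [-1, 21, -34, 0, 0, 0, 0], [-1, 21, -34, 0, 0, 0, 0], [-1, 21, -34, 0, 0, 0, 0], [-1, 20, -34, 0, 0, 0, 0], [-1, 20, -33, 0, 0, 0, 0], [-1, 0, 0, 0, 0, 0, -9.4], [-1, 0, 0, 0, 0, 0, -9.4], [-1, 0, 0, 0, 0, 0, -9.4], [-1, 0, 0, 0, 0, 0, -9.4], [-1, 0, 0, 0, 0, 0, 0], [-1, 0, 0, 0, 0, 0, 0]]
  ]
}}

```text
time_s: 8.25
ee_pos: [0.5472, 0.0138, 0.1736]
tcp_rot: [-2.366, -2.066, 0.002]
contact_force: [-0.6, 0.2, -1.6]
opening: 0.0145
```

```bash
python3 -c "
from h import *
snap('wrist','w3');delta(548,14,24,-7.5)"
```

```text
t 8.3 pos [547.4  13.8 173.8] yaz -7.7 F [ 0.4  0.  -1.7] open 14.9 shift [  0.4   0.7 149.8] turn [-0.1  0.  -0.2]
```

View pics/w3.png

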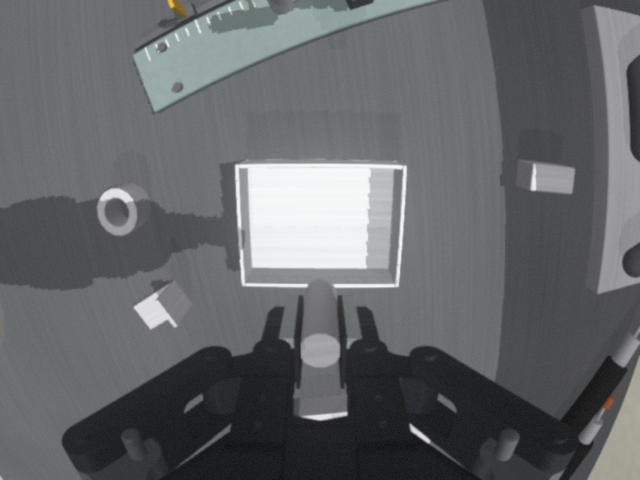

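The dowel is held upright and the pan is square to the tool, with its rim spanning (239,165) to (406,286). I lower it into the pan and release.

{"name": "jog_arm", "arguments": {
  "increments": [
    [[-1, 0, 1, 35, 0, 0, 0], [-1, 0, 0, 40, 0, 0, 0], [-1, 0, 0, 35, 0, 0, 0], [-1, 0, 0, 25, 0, 0, 0], [-1, 0, 0, 13, 0, 0, 0], [-1, 0, 0, 0, 0, 0, 0], [-1, 0, 0, 0, 0, 0, 0]]
  ]
}}

```text
time_s: 9.18
ee_pos: [0.549, 0.0137, 0.0266]
tcp_rot: [2.363, 2.069, 0.0]
contact_force: [-0.1, 0.6, -0.2]
opening: 0.0148
```

{"name": "jog_arm", "arguments": {
  "increments": [
    [[0, 0, 0, 1, 0, 0, 0], [0, 0, 0, 0, 0, 0, 0], [0, 0, 0, 0, 0, 0, 0], [0, 0, 0, 0, 0, 0, 0], [0, 0, 0, -15, 0, 0, 0], [0, 0, 0, -30, 0, 0, 0], [0, 0, 0, -40, 0, 0, 0], [0, 0, 0, -40, 0, 0, 0], [0, 0, 0, -20, 0, 0, 0], [0, 0, 0, 0, 0, 0, 0], [0, 0, 0, 0, 0, 0, 0]]
  ]
}}

```text
time_s: 10.55
ee_pos: [0.5483, 0.0137, 0.17]
tcp_rot: [-2.362, -2.07, 0.001]
contact_force: [0.2, 0.5, 0.7]
opening: 0.0429
```

```bash
python3 -c "
from h import *
snap('wrist','w4');delta(541,190,175,15.4);print(read_state()['joint_positions'].round(2))"
```

```text
t 10.6 pos [548.1  13.7 169.6] yaz -7.5 F [-0.4  1.1 -0.4] open 42.6 shift [173.8 -30.2  -5.5] turn [ -0.1   0.  -22.9]
[-0.68  0.31  0.73  1.7  -0.22  1.22 -0.03]
```

View pics/w4.png

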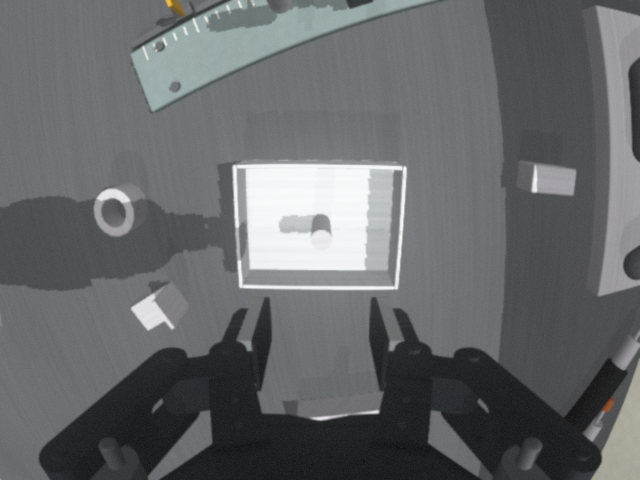

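The dowel stands free near the middle of the pan, top at (320,240). Next I go beside the gauge for a close look.

{"name": "jog_arm", "arguments": {
  "increments": [
    [[0, 35, -13, -3, 0, 0, 0], [0, 35, -13, -3, 0, 0, 0], [0, 35, -13, -3, 0, 0, 0], [0, 0, 0, 0, 0, 0, -7.6], [0, 0, 0, 0, 0, 0, -7.6], [0, 0, 0, 0, 0, 0, -7.6], [0, 0, 0, 0, 0, 0, 0], [0, 0, 0, 0, 0, 0, 0], [0, 0, 0, 0, 0, 0, 0]]
  ]
}}

```text
time_s: 11.72
ee_pos: [0.5237, 0.1228, 0.179]
tcp_rot: [-1.909, -2.495, 0.001]
contact_force: [-0.1, 0.8, -0.0]
opening: 0.0427
```

```bash
python3 -c "
from h import *
snap('wrist','w5');delta(541,190,69,15.4);print(read_state()['joint_positions'].round(2))
c=load('w5');print(proj(c,(.541,.190,.11)),proj(c,(.4625,.2075,.054)),proj(c,(.536,.214,.052)))
i=cv2.imread('pics/w5.png')[60:360,120:520];cv2.imwrite('pics/w5c.png',cv2.resize(i,None,fx=2,fy=2,interpolation=cv2.INTER_CUBIC))"
```

```text
t 11.78 pos [523.7 122.9 179.1] yaz 15.2 F [-0.5  0.   0.6] open 42.6 shift [ 60.3  34.3 110.1] turn [-0.   0.  -0.2]
[-0.82  0.26  0.63  1.71 -0.16  1.23  0.11]
(np.float64(380.6954855895175), np.float64(158.849407046978)) (np.float64(268.48840261160564), np.float64(100.78233858919526)) (np.float64(370.53143871698364), np.float64(118.650524342171))
```

View pics/w5c.png

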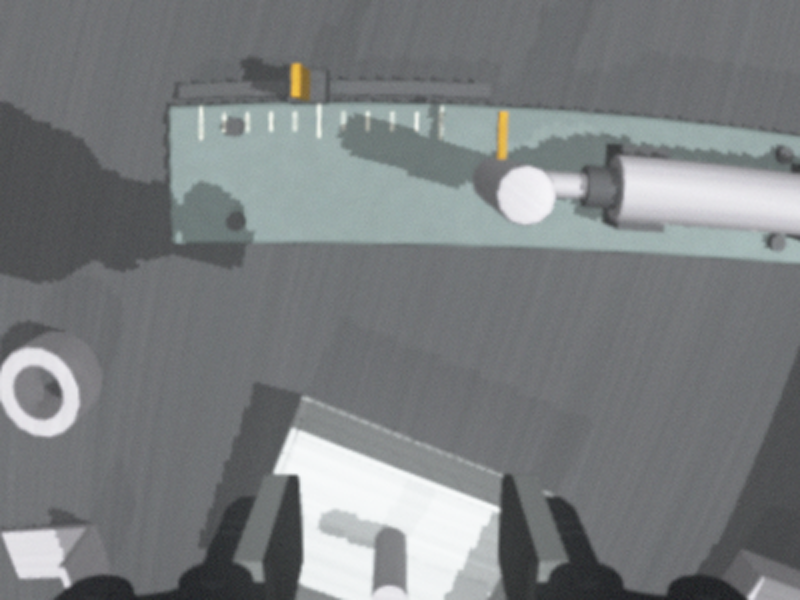

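The close view shows the post's top at (526,194) in the crop, the pointer tip at (503,111), the near edge of the fin at (296,98), and base edges I can use for the axis direction.

```bash
python3 -c "
from h import *
c=load('w5');P=lambda x,y,z:onz(c,120+(x-.5)/2,60+(y-.5)/2,z)[:2]*1000
post=P(526,194,.11);tip=P(503,111,.052);tip2=P(503,158,.052);fin=P(296,98,.054);fin2=P(296,63,.054);a=P(172,243,.012);b=P(168,104,.012);e=P(560,246,.012);f=P(800,263,.012)
for n in 'post tip tip2 fin fin2 a b e f'.split(): print(n,eval(n).round(1))
az=lambda v:np.degrees(np.arctan2(v[1],v[0])).round(2)
print(az(f-a),az(e-a),az(b-a)-90,az(tip-tip2)-90)
for t in(14,15,16):
  t=np.radians(t);x=np.array([np.cos(t),np.sin(t)]);y=np.array([-x[1],x[0]])
  print('pull',(fin-tip)@x,(fin-post)@x,'fin y',(fin-post)@y,'tip y',(tip-post)@y,(tip-post)@x)
delta(*post,69,15.0)"
```

```text
post [541.8 191.5]
tip [535.8 216.5]
tip2 [540.5 200.1]
fin [463.5 201.8]
fin2 [460.2 214.1]
a [418.9 130.2]
b [403.9 188.4]
e [580.2 171.7]
f [694.8 199.3]
14.07 14.42 14.450000000000003 15.950000000000003
pull -73.7939088769094 -73.53337547651205 fin y 28.92167030258988 tip y 25.73793395951536 0.26053340039735406
pull -73.72710584651014 -73.01742324229417 fin y 30.200599747639004 tip y 25.72946701271462 0.709682604215975
pull -73.63784482545952 -72.47922919362101 fin y 31.47032979744522 tip y 25.713162621014867 1.1586156318385026
t 11.78 pos [523.7 122.9 179.1] yaz 15.2 F [-0.5  0.   0.6] open 42.6 shift [ 61.5  35.5 110.1] turn [-0.   0.   0.2]
```

{"name": "jog_arm", "arguments": {
  "increments": [
    [[0, 31, 18, 0, 0, 0, 0.7], [0, 30, 17, 0, 0, 0, 0], [0, 0, 0, 0, 0, 0, 0], [0, 0, 0, 30, 0, 0, 0], [0, 0, 0, 35, 0, 0, 0], [0, 0, 0, 30, 0, 0, 0], [0, 0, 0, 13, 0, 0, 0], [0, 0, 0, 0, 0, 0, 0], [0, 0, 0, 0, 0, 0, 0]]
  ]
}}

```text
time_s: 12.9
ee_pos: [0.5428, 0.1909, 0.0726]
tcp_rot: [1.922, 2.484, 0.003]
contact_force: [0.5, 0.1, 0.3]
opening: 0.0428
```

```bash
python3 -c "
from h import *
snap('wrist','w6');delta(541.8,191.2,69,14.5)
print(proj(load('w6'),(.5418,.1912,.11)))"
```

```text
t 12.95 pos [542.9 191.   72.7] yaz 14.6 F [ 0.8 -0.5 -0.1] open 42.9 shift [ 0.5 -1.   3.7] turn [ 0.1 -0.   0.1]
(np.float64(318.2311685888153), np.float64(362.93650597920464))
```

View pics/w6.png

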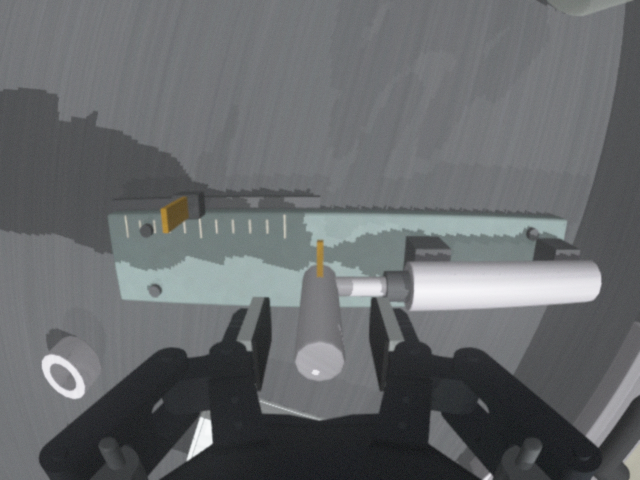

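The post's top is at (319,360), between the jaws. I close on it and pull out 64 mm, then measure.

{"name": "jog_arm", "arguments": {
  "increments": [
    [[-1, 0, 0, 3, 0, 0, 0], [-1, 0, 0, 0, 0, 0, 0], [-1, 0, 0, 0, 0, 0, 0], [-1, 0, 0, 0, 0, 0, 0], [-1, 0, -4, 0, 0, 0, 0], [-1, 0, -10, 0, 0, 0, 0], [-1, 0, -15, 0, 0, 0, 0], [-1, 0, -15, 0, 0, 0, 0], [-1, 0, -14, 0, 0, 0, 0], [-1, 0, -6, 0, 0, 0, 0], [-1, 0, 0, 0, 0, 0, 0], [-1, 0, 0, 0, 0, 0, 0]]
  ],
  "newtons": 60
}}

```text
time_s: 14.45
ee_pos: [0.4807, 0.1757, 0.0688]
tcp_rot: [1.921, 2.485, 0.004]
contact_force: [7.7, 4.5, -0.8]
opening: 0.0169
```

```bash
python3 -c "
from h import *
snap('wrist','w7');delta(541.8-73.5*np.cos(np.radians(14.5)),191.2-73.5*np.sin(np.radians(14.5)),69,14.5)
i=cv2.imread('pics/w7.png')[170:370,200:400];cv2.imwrite('pics/w7c.png',cv2.resize(i,None,fx=3,fy=3,interpolation=cv2.INTER_CUBIC))"
```

```text
t 14.5 pos [480.8 175.7  68.8] yaz 14.6 F [ 7.5  4.4 -0.8] open 16.5 shift [ -0.2 -10.5  -0.3] turn [ 0.2 -0.   0.1]
```

View pics/w7c.png

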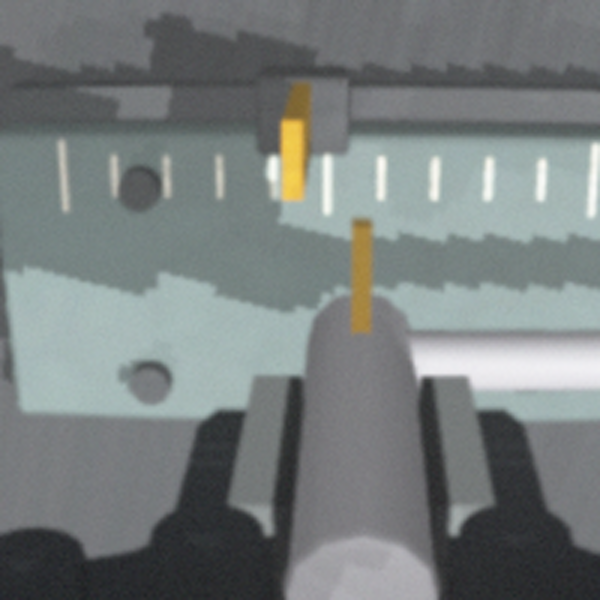

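```bash
python3 -c "
from h import *
c=load('w7');P=lambda x,y,z:onz(c,200+(x-1)/3,170+(y-1)/3,z)[:2]*1000
tip=P(362,222,.052);t2=P(362,300,.052);fin=P(292,198,.054);f2=P(293,122,.054);t=np.radians(14.5);x=np.array([np.cos(t),np.sin(t)]);y=np.array([-x[1],x[0]])
post=read_state()['ee_pos'][:2]*1000
for n,p in zip(('tip','t2','fin','f2'),(tip,t2,fin,f2)): print(n,p.round(1),((p-post)@x).round(1),((p-post)@y).round(1))
"
```

```text
tip [474.  201.1] -0.2 26.3
t2 [477.2 188.9] -0.1 13.7
fin [462.9 202.7] -10.5 30.6
f2 [460.4 213.9] -10.2 42.1
```

Two measurements agree that 10.3 to 10.5 mm remain. I pull that far and hold.

{"name": "jog_arm", "arguments": {
  "increments": [
    [[-1, 0, -4, 0, 0, 0, 0], [-1, 0, -4, 0, 0, 0, 0], [-1, 0, -2.3, 0, 0, 0, 0], [-1, 0, 0, 0, 0, 0, 0], [-1, 0, 0, 0, 0, 0, 0], [-1, 0, 0, 0, 0, 0, 0], [-1, 0, 0, 0, 0, 0, 0]]
  ]
}}

```text
time_s: 15.38
ee_pos: [0.471, 0.1732, 0.0688]
tcp_rot: [1.92, 2.485, 0.005]
contact_force: [6.8, 4.6, -1.7]
opening: 0.0167
```

```bash
python3 -c "
from h import *
snap('wrist','w8');delta(541.8-73.5*np.cos(np.radians(14.5)),191.2-73.5*np.sin(np.radians(14.5)),69,14.5)
i=cv2.imread('pics/w8.png')[170:370,220:420];a=cv2.resize(i,None,fx=2,fy=2,interpolation=cv2.INTER_CUBIC)
snap('side','s8');j=cv2.imread('pics/s8.png')[155:255,215:315];b=cv2.resize(j,None,fx=4,fy=4,interpolation=cv2.INTER_CUBIC)
cv2.imwrite('pics/w8c.png',np.hstack([a,b]))"
```

```text
t 15.43 pos [471.  173.2  68.8] yaz 14.6 F [ 7.9  5.4 -2. ] open 16.5 shift [-0.3 -0.5 -0.2] turn [ 0.2 -0.   0.1]
```

View pics/w8c.png

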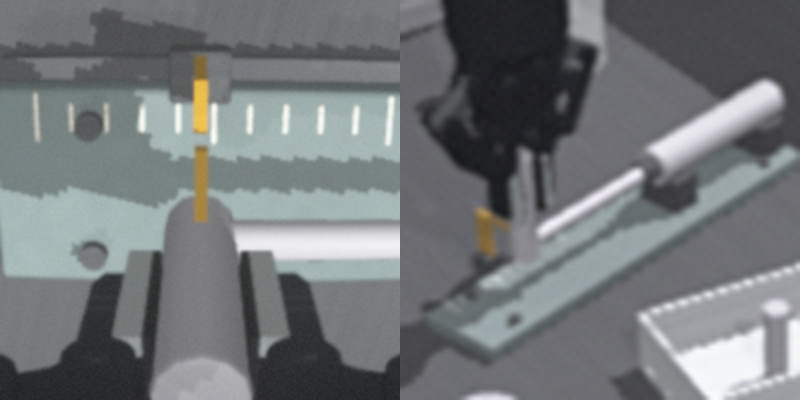

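The pointer (x≈202) and the fin (x≈201) are in line, within about 0.5 mm. The dowel still stands in the pan and the grip is holding, so I hand in.

```bash
python3 -c "
from h import *
s=read_state();print(s['time_s'],s['opening'],np.abs(s['qd']).max());hand_in()"
```

```text
15.475 0.01652689162189937 0.0017940919521920362
the job is handed in; nothing more can be done
```

I put the short dowel in the scrap pan, pulled the gauge rod out to the mark and handed the job in still gripping the post, at 15.5 s on the robot's clock. `hand_in` gives no verdict, so the points below are my own last checks.

- **Dowel:** the final side view shows it standing upright in the pan, away from the fingers.
- **Pointer and mark:** they are within about 0.5 mm of each other in the last wrist picture.
- **Grip:** the grip was set to 60 N, the force sensor read about 9.5 N in the direction of the spring's pull, and the arm was still.
- **Good dowels, mark and bystanders:** I saw no sign that any of them had moved, but I did not measure them again afterwards.

No check failed. The two estimates of the final pull were 10.3 and 10.5 mm, a small difference against the 4 mm allowed.

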